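Pack a two-layer tea box and lay a serving tray from the drying rack

ROBOT

A 6-joint arm with a two-finger parallel gripper is mounted at the origin on the work surface. World frame = base frame: x ahead of the robot, y to its left, z up, the work surface at z = 0. Lengths are in m, angles in rad, forces in N, time in s.
With the tool pointing down it reaches from about 0.425 to 0.925 m from the base axis. Payload 12.5 kg.
Tool frame: the origin (TCP) lies between the finger pads; the fingertips stand 19 mm ahead of it and the grasp point (between the pads) is the TCP; z points along the fingers, y is the line along which they close (so a half turn about z gives the same grasp; the last joint's range is limited). The gripper opens to 85 mm and grips with 20 to 120 N. Pads are 22 mm wide; open, the fingers measure 114 mm over their backs; the gripper's body (76 mm by 85 mm) begins 54 mm behind the grasp point. The pads swing forward as they close: fully open they stand 13 mm farther back than shut.
Start: joints at [1.095, 0.491, 1.559, -0, 1.092, -0.106], TCP at [0.226, 0.583, 0.221] pointing down, gripper open.
Joint ranges: [-3.1, 3.1], [-0.84, 2.19], [0.05, 2.79], [-1.13, 4.28], [0.06, 2.93], [-2.69, 2.69]. Speed limits (rad/s): [2.22, 2.22, 2.79, 3.14, 3.14, 3.14].

INTERFACE

Orientations are given as a unit quaternion [w, x, y, z].
In Python, from station import env gives the robot as it stands.
- The arm moves only by the tool play_rows, never from a script. Its argument "targets" is one flat list of numbers, 4 for each row, row after row: the shift along the tool's x, y, z in m, then the turn about the tool's z in degrees. In form: [tx, ty, tz, roll, tx, ty, tz, roll, ...]. A call has 1 to 20 rows; each row is the pose to reach, as a shift and turn from the pose commanded when the call began, along the tool's axes at that moment; what a row does not reach only later rows make up. A row lasts 1/10 s, in which the tool goes at most 50 mm and 8.59 degrees, less where a joint would pass 70% of its speed; a pose out of reach is approached as far as the arm can. A call with a gripper value outside its range is refused whole. "fingers" is the opening, from -1 (shut) to 1 (fully open), set as the call begins (left out, the last holds). The fingers move at their own pace and stop on an object; "force" is the grip in N (left out, the last holds). Time passes only in rows, so rows that repeat a pose let the fingers close. It gives the time, the measured TCP pose, the force, the opening and the grip force at its end, in the units of the state.
- env.get_state(): the state, without advancing time (a new reading comes with each control period).
- env.grab_frame(name): name is "scene" or "top" or "wrist"; returns the picture (420x560x3 uint8, red, green, blue); there is no depth.
- env.camera_model(name): a dict with "camera_matrix" (3x3 intrinsics, pixels), "extrinsics" (4x4, takes a point from camera to world coordinates); the wrist camera has in their place "hand_eye" (4x4, takes a point from camera to tool coordinates, whose origin is the TCP and whose axes are the flange's). Camera axes: x right, y down, z forward; pixel columns grow to the right and rows downward; lengths in m; the calibration is good to about 2 mm. A picture is of the moment at which its call begins: read the wrist's pose just before it. camera_model takes no time and is no camera call.
- env.hand_in(): hands the job in; it is judged then, once.
The state is a dict: "time_s": time; "joint_positions": joint angles; "qvel": joint speeds; "joint_efforts": joint torques, N m; "tcp_pos": TCP position; "tcp_rot": TCP orientation; "wrist_force": force on the tool from outside, world axes, zero at the start; "ft_torque": the same for the moment, N m; "opening": finger opening in m; "finger_force": force on a finger pad.
Only numpy, scipy, OpenCV 4.12 (cv2) and the standard library are available. Lean on these libraries where they do the work, as an engineer would, in place of code of your own. Each camera call takes 0.05 s, during which the arm holds its last target. There are 200 camera calls.

TASK

Make up two tea kits from the washed things. Bamboo box: stand the infuser ball in the green-lined bottom cavity, then fit the divider board flat on the ledges inside the box, then stand the white cup on one half of the divider; dark tray: stand the blue cup centred on the cork coaster and the teapot lid centred, right way up, on the green one. Set the cups and the lid down without dropping or upsetting them, and leave the terracotta cup where it is.

Things in the scene. Friction and masses are not known exactly. Their poses are not given: they have to be found in the camera images.
- infuser_mid (a point): Tea infuser ball of bare steel with small dark perforations, 42 mm across its flat-sided middle band, 46 mm tall with the small dark spring clip on top, standing on a flat foot 26 mm across; starts on the green drying rack (rack top 16 mm above the work surface). The point is on its axis, 21.5 mm above its underside, in the middle of the band; grip there.
- divider_grip (a point): Loose bamboo divider board, 150 (its x) by 100 (y) by 8 mm thick, flat on the work surface; a dark upright grip bar across its middle, 10 mm thick (x), 50 long (y), rises from 8 to 40 mm above the underside. Point: middle of the bar, 24 mm above the underside; z up. The bar splits the board's top into two equal halves; it fits the box either way round.
- white_cup_mid (a point): White straight-sided handleless ceramic cup, open at the top, 58 mm across, 60 mm tall, foot 46 mm across; the point is its centre, 30 mm above its underside; z up; starts on the drying rack.
- blue_cup_mid (a point): Deep blue straight-sided handleless ceramic cup, open at the top, 58 mm across, 60 mm tall, foot 46 mm across; the point is its centre, 30 mm above its underside; z up; starts on the drying rack.
- lid_mid (a point): Mustard yellow ceramic teapot lid, 66 mm across, 42 mm tall in all: a low dome 13 mm high with an upright round knob 18 mm thick from there to the top; starts on the drying rack. The point is on its axis, 21 mm above the underside (8 mm above the foot of the knob); z up. It stands on a flat ring 48 mm across.
- clay_cup_mid (a point): Terracotta straight-sided handleless ceramic cup, open at the top, 58 mm across, 60 mm tall, foot 46 mm across; the point is its centre, 30 mm above its underside; z up. It stays on the drying rack.
- box: Fixed bamboo box 174 (x) by 128 (y), walls 6: ends and corners 74 mm high, long sides cut down to 34. Origin: centre of underside. Two cavities 64 (x) by 116 (y), centred at x +35 and -35, split by a partition 24 high; the +x one has a green lining, top 8 mm up. End ledges, tops 60 mm up, carry the divider centred, x along x, with 6 mm clear at each end, 8 each side.
- tray: Fixed dark wooden serving tray, 176 mm (x) by 110 mm (y), rim 10 mm high. Origin: centre of its underside, z up. Two round coasters 72 mm across, tops 7 mm above the work surface: cork, centred 43 mm to +x, and green, centred 43 mm to -x.
Things that resemble listed ones, but are neither listed nor needed, are in the scene too. Of the things that look like the tray, the largest one is meant. Leave any red or turquoise look-alike of the part that bears lid_mid alone.

How it is judged:
By the outcome, as a careful person would: the job done as asked, in the order asked, and still so for the second after the job is handed in, with the robot touching nothing.
It also fails if it takes over 131 s, if anything falls off the work surface, if the arm or the gripper's body presses on something with over 40 N, if the wrist force passes 120 N, or if a joint passes its speed limit or range.

## Working session

There is one attempt and no reset: what is moved stays moved. The work goes in short steps, Python scripts to look and compute and a tool call to move; the robot and the scene stay as the last step left them, time stands still between calls to the robot, and variables do not carry over. Pictures are saved under pics/ and viewed, at most 14 in all, crops included, and the job is handed in when it is done.

Besides the shell and the picture viewer there is one more tool, called after "Emit:" as a command line: name --argument value ..., lists and objects as JSON in quotes. play_rows: Moves the arm, as the interface text tells. Its arguments: {"type":"object","properties":{"targets":{"type":"array"},"fingers":{"type":"number"},"force":{"type":"number"}},"required":["targets"]}

```bash
mkdir -p pics; ls
cat > h.py <<'E'
import numpy as np,cv2
from station import env
def save(n,f): 
    im=env.grab_frame(n); cv2.imwrite('pics/'+f,im[...,::-1]); return im
E
python3 - <<'E'
from h import *
for n in('scene','top','wrist'):
    im=save(n,n+'0.png'); m=env.camera_model(n); print(n,{k:np.round(v,3).tolist() for k,v in m.items()})
s=env.get_state(); print(s)
E
```

```text
pics
scene {'camera_matrix': [[463.535, 0.0, 276.541], [0.0, 463.535, 202.128], [0.0, 0.0, 1.0]], 'extrinsics': [[-0.837, 0.422, -0.348, 0.869], [0.547, 0.63, -0.552, 0.544], [-0.014, -0.652, -0.758, 0.926], [0.0, 0.0, 0.0, 1.0]]}
top {'camera_matrix': [[545.173, 0.0, 275.865], [0.0, 545.173, 200.392], [0.0, 0.0, 1.0]], 'extrinsics': [[0.005, -0.989, 0.145, 0.246], [-1.0, -0.007, -0.015, -0.067], [0.016, -0.145, -0.989, 1.737], [0.0, 0.0, 0.0, 1.0]]}
wrist {'camera_matrix': [[371.249, 0.0, 282.702], [0.0, 371.249, 209.599], [0.0, 0.0, 1.0]], 'hand_eye': [[-0.001, -0.958, -0.286, 0.073], [1.0, -0.001, -0.0, -0.001], [-0.0, -0.286, 0.958, -0.153], [0.0, 0.0, 0.0, 1.0]]}
{'time_s': 0.15, 'joint_positions': array([ 1.09540675e+00,  4.91384098e-01,  1.55932748e+00, -1.38837450e-07,
        1.09176067e+00, -1.05596252e-01]), 'qvel': array([ 0.00128745, -0.00039692, -0.00195424,  0.00035681, -0.00118085,
        0.00085568]), 'joint_efforts': array([ 1.62945322e-03, -6.18705225e+01, -2.61690795e+01, -9.04922149e-05,
        3.25310437e-03,  4.90844272e-06]), 'tcp_pos': array([0.22577498, 0.58258378, 0.22037878]), 'tcp_rot': array([-1.25909298e-04,  1.83844908e-01,  9.82955165e-01, -4.21387254e-04]), 'wrist_force': array([-0.72472307, -0.14373655,  0.74504914]), 'ft_torque': array([0.00980859, 0.01455234, 0.00617799]), 'finger_force': 0.0, 'opening': 0.08499099298221806}
```

View pics/top0.png

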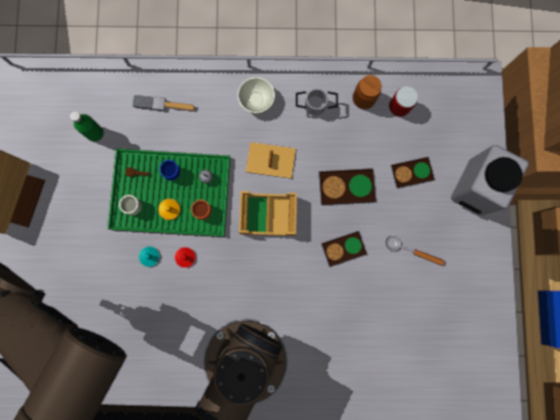

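View pics/scene0.png

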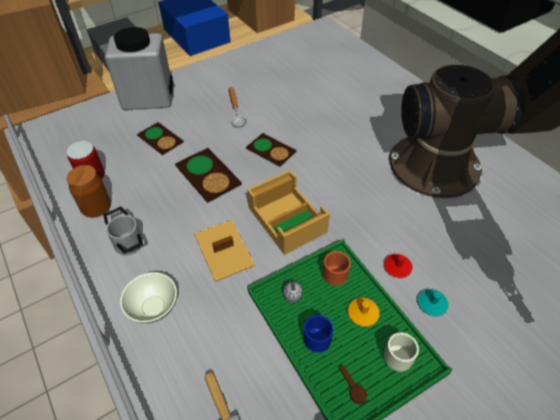

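The top view shows these things (top-image pixels):
- **On the rack:** white cup (130,204), blue cup (170,170), infuser (206,176), mustard lid (169,210) and terracotta cup (201,209).
- **Lid look-alikes:** turquoise (150,257) and red (186,257). I'll leave both alone.
- **Box and divider:** box (268,214) with its green cavity on the left, divider (271,160).
- **Trays:** large (347,187), which I choose. The smaller ones at (413,172) and (345,248) are decoys.
- **Metal and pale look-alikes:** steel mug/strainer (317,100) resembles the infuser, and the bowl (257,96) resembles the white cup.

```bash
cat >> h.py <<'E'
from scipy.spatial.transform import Rotation as R
def tcpT(s):
    T=np.eye(4); q=s['tcp_rot']; T[:3,:3]=R.from_quat([q[1],q[2],q[3],q[0]]).as_matrix(); T[:3,3]=s['tcp_pos']; return T
def cam(n,s=None):
    m=env.camera_model(n); 
    E=tcpT(s)@m['hand_eye'] if n=='wrist' else m['extrinsics']
    return m['camera_matrix'],E
def ray(KE,uv,z):
    K,E=KE; uv=np.atleast_2d(np.asarray(uv,float)); d=np.c_[uv,np.ones(len(uv))]@np.linalg.inv(K).T@E[:3,:3].T
    return E[:3,3]+d*((z-E[2,3])/d[:,2])[:,None]
def proj(KE,p):
    K,E=KE; c=np.linalg.inv(E)@np.append(p,1); u=K@c[:3]; return u[:2]/u[2]
def need(s,p,yaw=None):
    """shift in tool axes to world point p; turn (deg about tool z) so closing line (tool y) is at world angle yaw"""
    T=tcpT(s); d=T[:3,:3].T@(np.asarray(p)-T[:3,3]); y=T[:3,1]; a=np.arctan2(y[1],y[0]); r=None
    if yaw is not None: r=-np.degrees((yaw-a+np.pi/2)%np.pi-np.pi/2)   # tool z down: sign flips
    return np.round(d*1000,1),r
def blobs(im,lo,hi,amin=30,box=None):
    h=cv2.cvtColor(im,cv2.COLOR_RGB2HSV); m=cv2.inRange(h,np.array(lo),np.array(hi))
    if box: 
        k=np.zeros_like(m); k[box[1]:box[3],box[0]:box[2]]=255; m&=k
    c,_=cv2.findContours(m,cv2.RETR_EXTERNAL,cv2.CHAIN_APPROX_NONE)
    return sorted([x for x in c if cv2.contourArea(x)>amin],key=cv2.contourArea,reverse=True)
def rect(KE,c,z):
    """min-area rectangle of a contour on plane z: centre, size, angle of long side"""
    p=ray(KE,c.reshape(-1,2),z)[:,:2].astype(np.float32); b=cv2.boxPoints(cv2.minAreaRect(p*1000))/1000
    e=[b[1]-b[0],b[2]-b[1]]; e.sort(key=np.linalg.norm); 
    return b.mean(0).round(4),[round(float(np.linalg.norm(x)),3) for x in e],round(float(np.degrees(np.arctan2(e[1][1],e[1][0])))%180,1)
E
python3 - <<'E'
from h import *
im=cv2.imread('pics/top0.png')[...,::-1].copy(); KE=cam('top')
for n,uv,z in[('white',(130,204),.076),('blue',(170,169),.076),('inf',(206,176),.05),('lid',(169,210),.04),('clay',(201,209),.076),('box',(268,214),.06),('div',(271,160),.008),('tray',(347,187),.01)]:
    print(n,ray(KE,uv,z)[0].round(3))
g=[('divider',(10,60,120),(28,255,255),(240,135,300,182),.008),('tray dark',(0,30,0),(20,255,75),(315,162,380,210),.01)]
for n,lo,hi,b,z in g:
    for c in blobs(im,lo,hi,100,b)[:2]: print(n,rect(KE,c,z))
print(im[160,255],im[175,347],im[203,347],im[196,268])
cv2.imwrite('pics/crop.png',cv2.resize(im[130:260,100:390,::-1],None,fx=2.7,fy=2.7,interpolation=cv2.INTER_CUBIC))
E
```

```text
white [0.475 0.355 0.076]
blue [0.585 0.236 0.076]
inf [0.569 0.128 0.05 ]
lid [0.462 0.242 0.04 ]
clay [0.461 0.138 0.076]
box [ 0.449 -0.068  0.06 ]
div [ 0.631 -0.076  0.008]
tray [ 0.544 -0.322  0.01 ]
divider (array([ 0.6319, -0.0745], dtype=float32), [0.102, 0.152], 82.1)
tray dark (array([ 0.5461, -0.3219], dtype=float32), [0.108, 0.174], 93.7)
[194 150  76] [48 26 15] [63 55 55] [145 108  49]
```

View pics/crop.png

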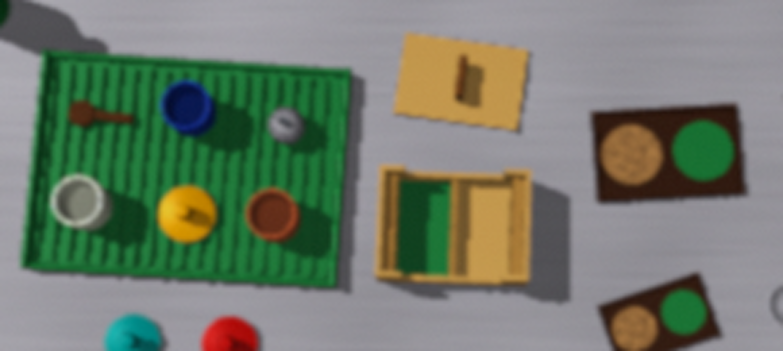

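The crop confirms the choices: the mustard lid among the three lids, the largest tray, the box with its green cavity towards +y, and the infuser at crop (285,125). I'll go above the infuser with the tool's closing line along world x.

Run:
```python
from h import *
print(need(env.get_state(),[.52,.13,.22],0), tcpT(env.get_state()).round(3).tolist())
```

```text
(array([-437.9, -315.7,    0.6]), np.float64(68.81240930381205)) [[-0.932, 0.361, -0.0, 0.226], [0.361, 0.932, -0.001, 0.583], [0.0, -0.001, -1.0, 0.22], [0.0, 0.0, 0.0, 1.0]]
```

Emit:
play_rows --targets '[-0.485,-0.298,0,69,-0.485,-0.298,0,69,-0.485,-0.298,0,69,-0.485,-0.298,0,69,-0.485,-0.298,0,69,-0.485,-0.298,0,69,-0.485,-0.298,0,69,-0.485,-0.298,0,69,-0.485,-0.298,0,69,-0.485,-0.298,0,69,-0.485,-0.298,0,69,-0.485,-0.298,0,69,-0.485,-0.298,0,69,-0.485,-0.298,0,69,-0.485,-0.298,0,69]' --fingers 1 --force 25

```text
time_s: 1.65
tcp_pos: [0.5695, 0.1309, 0.2208]
tcp_rot: [-0.0, 0.708, 0.706, -0.0]
wrist_force: [0.9, 0.2, 0.0]
opening: 0.0854
finger_force: 0.0
```

Run:
```python
from h import *
s=env.get_state(); im=save('wrist','w1.png'); print(tcpT(s).round(4).tolist())
KE=cam('wrist',s); print(proj(KE,[.569,.128,.0375]))
```

```text
[[0.002, 1.0, -0.0004, 0.5695], [1.0, -0.002, 0.0002, 0.1309], [0.0002, -0.0004, -1.0, 0.2208], [0.0, 0.0, 0.0, 1.0]]
[283.18142719 183.16049119]
```

View pics/w1.png

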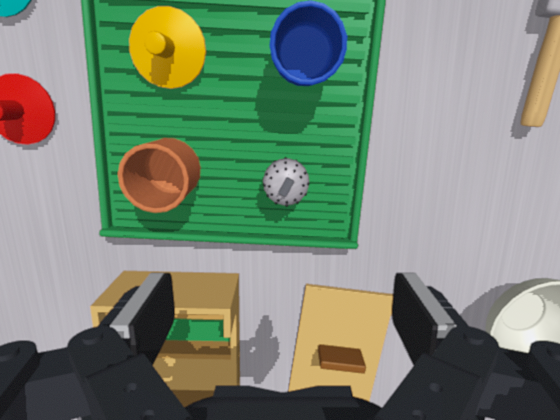

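Wrist view: the infuser is at (286,182), clear of its neighbours. The terracotta cup is at (160,175), the blue cup at (308,43) and the lid at (167,47).

Run:
```python
from h import *
s=env.get_state(); im=cv2.imread('pics/w1.png')[...,::-1].copy(); KE=cam('wrist',s)
c=blobs(im,(0,0,60),(180,60,255),100,(255,150,320,215))
for k in c[:2]:
    (x,y),r=cv2.minEnclosingCircle(k); print(x,y,r); 
    p=ray(KE,(x,y),.0375)[0]; print(p, need(s,[p[0],p[1],.039]))
c=blobs(im,(100,120,30),(130,255,255),500,(255,0,360,100))[0]; print('blue',ray(KE,cv2.fitEllipse(c)[0],.06))
c=blobs(im,(18,150,100),(32,255,255),500,(110,0,220,100))[0]; print('lid',ray(KE,cv2.fitEllipse(c)[0],.025))
# box end-wall top corners (z=.074)
for uv in((125,272),(240,273),(237,325),(92,303)): print(uv,ray(KE,uv,.074)[0].round(4))
```

```text
285.9494323730469 181.38763427734375 23.63153648376465
[0.57168993 0.12973249 0.0375    ] (array([ -1.3,   2.1, 181.9]), None)
blue [[0.58844752 0.24460781 0.06      ]]
lid [[0.46842961 0.24636089 0.025     ]]
(125, 272) [0.4285 0.0559 0.074 ]
(240, 273) [0.5306 0.0547 0.074 ]
(237, 325) [0.5259 0.0016 0.074 ]
(92, 303) [0.3946 0.0249 0.074 ]
```

Emit:
play_rows --targets '[-0.001,0.002,0.05,0,-0.001,0.002,0.1,0,-0.001,0.002,0.14,0,-0.001,0.002,0.165,0,-0.001,0.002,0.182,0,-0.001,0.002,0.182,0,-0.001,0.002,0.182,0]' --fingers 1

```text
time_s: 2.4
tcp_pos: [0.5723, 0.1294, 0.0394]
tcp_rot: [0.0, 0.708, 0.706, 0.0]
wrist_force: [0.5, -0.3, 0.7]
opening: 0.0858
finger_force: 0.0
```

Emit:
play_rows --targets '[0,0,0,0,0,0,0,0,0,0,0,0,0,0,0,0,0,0,0,0,0,0,0,0,0,0,0,0,0,0,0,0,0,0,0,0,0,0,0,0]' --fingers -1 --force 30

```text
time_s: 3.4
tcp_pos: [0.5726, 0.1287, 0.0397]
tcp_rot: [0.0, 0.708, 0.706, 0.0]
wrist_force: [-1.7, 0.1, 6.5]
opening: 0.0333
finger_force: 28.2
```

The opening is 33 mm with an upward push, so the pads are above the band. I'll reopen, go lower and regrip.

Emit:
play_rows --targets '[0,0,0,0,0,0,0,0,0,0,0,0,0,0,0,0,0,0,0.003,0,0,0,0.006,0,0,0,0.006,0]' --fingers 0.6

```text
time_s: 4.1
tcp_pos: [0.5721, 0.1286, 0.0322]
tcp_rot: [-0.0, 0.708, 0.706, -0.0]
wrist_force: [-0.5, 0.1, 0.4]
opening: 0.0683
finger_force: 0.0
```

Run:
```python
from h import *
s=env.get_state(); im=save('wrist','w2.png'); print(s['tcp_pos'],s['opening'],s['wrist_force'])
```

```text
[0.57213735 0.12859696 0.03220778] 0.06825481198889093 [-0.53594231  0.1182496   0.41172577]
```

View pics/w2.png

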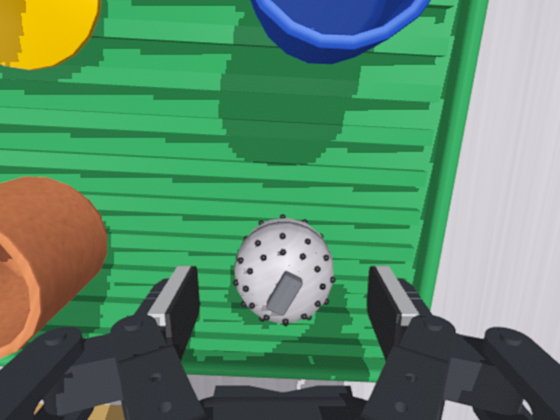

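The infuser still stands upright at (284,270). I'll check the fore-aft alignment.

Run:
```python
from h import *
s=env.get_state(); im=cv2.imread('pics/w2.png')[...,::-1].copy(); KE=cam('wrist',s)
for k in blobs(im,(0,0,90),(180,60,255),800,(225,205,345,330)):
    (x,y),r=cv2.minEnclosingCircle(k); print(x,y,r,ray(KE,(x,y),.0375)[0])
print(proj(KE,[*s['tcp_pos'][:2],.0375]),proj(KE,[*s['tcp_pos'][:2],.0375+.015]))
```

```text
283.6567077636719 270.0596923828125 52.605106353759766 [0.57181609 0.12873499 0.0375    ]
[284.64303971 270.31729317] [284.80547013 286.96150619]
```

Emit:
play_rows --targets '[0,0,0,0,0,0,0,0,0,0,0,0,0,0,0,0,0,0,0,0,0,0,0,0,0,0,0,0]' --fingers -1 --force 30

```text
time_s: 4.85
tcp_pos: [0.5725, 0.1287, 0.0332]
tcp_rot: [0.0, 0.708, 0.706, 0.0]
wrist_force: [-1.3, 0.1, 6.1]
opening: 0.0376
finger_force: 29.8
```

Run:
```python
from h import *
s=env.get_state(); im=save('wrist','w3.png'); KE=cam('wrist',s); print(s['opening'])
for z in(.015,.025,.035,.045,.055,.065): print(z,[proj(KE,s['tcp_pos']*[1,1,0]+[-s['opening']/2,dy,z]).round(0) for dy in(-.011,.011)])
cv2.imwrite('pics/w3c.png',cv2.resize(im[180:420,130:440,::-1],None,fx=2.5,fy=2.5))
```

```text
0.0375634543806795
0.015 [array([247., 270.]), array([246., 229.])]
0.025 [array([245., 279.]), array([244., 236.])]
0.035 [array([243., 289.]), array([242., 244.])]
0.045 [array([241., 301.]), array([239., 253.])]
0.055 [array([238., 314.]), array([236., 264.])]
0.065 [array([235., 328.]), array([233., 275.])]
```

View pics/w3c.png

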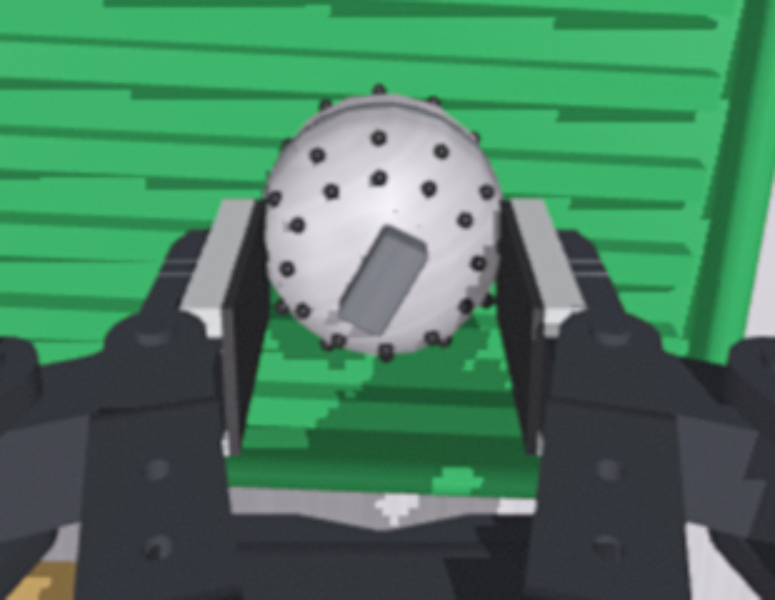

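The pad ends sit near the ball's upper part, about z 0.05. That matches the narrow opening, so I'll go lower in small steps with the fingers slightly open and watch the force.

Emit:
play_rows --targets '[0,0,0,0,0,0,0,0,0,0,0,0,0,0,0.003,0,0,0,0.006,0,0,0,0.006,0]' --fingers 0.3

```text
time_s: 5.5
tcp_pos: [0.5721, 0.1286, 0.0262]
tcp_rot: [-0.0, 0.708, 0.706, -0.0]
wrist_force: [-0.1, 0.6, -0.7]
opening: 0.0556
finger_force: 0.0
```

Emit:
play_rows --targets '[0,0,0,0,0,0,0,0,0,0,0,0,0,0,0,0,0,0,0,0]' --fingers -1

```text
time_s: 6.0
tcp_pos: [0.5724, 0.1286, 0.027]
tcp_rot: [0.0, 0.708, 0.706, 0.0]
wrist_force: [-1.2, -0.3, 3.8]
opening: 0.0392
finger_force: 30.4
```

Emit:
play_rows --targets '[0,0,0,0,0,0,0,0,0,0,0,0,0,0,0.003,0,0,0,0.006,0,0,0,0.006,0]' --fingers 0.3

```text
time_s: 6.6
tcp_pos: [0.5721, 0.1286, 0.0202]
tcp_rot: [-0.0, 0.708, 0.706, -0.0]
wrist_force: [0.1, 0.3, 0.4]
opening: 0.0553
finger_force: 0.0
```

Emit:
play_rows --targets '[0,0,0,0,0,0,0,0,0,0,0,0,0,0,0,0,0,0,0,0]' --fingers -1

```text
time_s: 7.1
tcp_pos: [0.5724, 0.1286, 0.0209]
tcp_rot: [0.0, 0.708, 0.706, 0.0]
wrist_force: [-1.0, -0.2, 3.3]
opening: 0.0396
finger_force: 30.4
```

Emit:
play_rows --targets '[0,0,-0.01,0,0,0,-0.03,0,0,0,-0.06,0,0,0,-0.09,0,0,0,-0.12,0,0,0,-0.12,0,0,0,-0.12,0]'

```text
time_s: 7.8
tcp_pos: [0.5724, 0.1286, 0.1416]
tcp_rot: [0.0, 0.708, 0.706, 0.001]
wrist_force: [-0.9, -0.3, -0.8]
opening: 0.0396
finger_force: 30.4
```

Run:
```python
from h import *
s=env.get_state(); im=save('wrist','w4.png'); KE=cam('wrist',s); print(s['opening'],s['tcp_pos'],s['wrist_force'],proj(KE,s['tcp_pos']))
```

```text
0.039576380172059764 [0.57238219 0.12864395 0.14158768] [-0.87694639 -0.28247052 -0.82496288] [284.59467326 265.36038603]
```

View pics/w4.png

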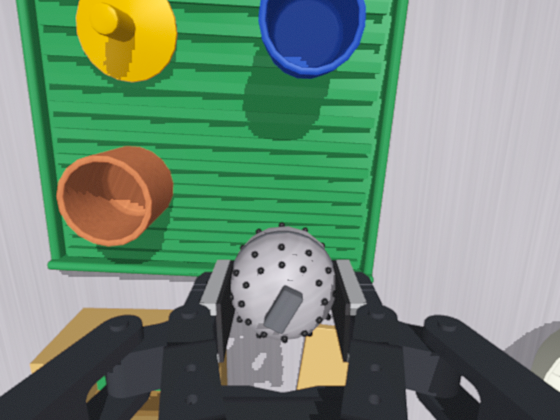

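The infuser is held upright with its mid-band about 17 mm behind the TCP, at (284,283). Next I'll look at the box from beside it.

Emit:
play_rows --targets '[0,0,-0.04,0,-0.05,-0.02,-0.08,0,-0.32,-0.12,-0.11,0,-0.32,-0.12,-0.11,0,-0.32,-0.12,-0.11,0,-0.32,-0.12,-0.11,0,-0.32,-0.12,-0.11,0,-0.32,-0.12,-0.11,0,-0.32,-0.12,-0.11,0,-0.32,-0.12,-0.11,0,-0.32,-0.12,-0.11,0]'

```text
time_s: 8.95
tcp_pos: [0.4513, -0.1902, 0.25]
tcp_rot: [-0.001, 0.708, 0.706, -0.0]
wrist_force: [0.8, -0.5, -0.3]
opening: 0.0398
finger_force: 30.8
```

Run:
```python
from h import *
s=env.get_state(); im=save('wrist','w5.png'); np.save('s5.npy',s,allow_pickle=True); print(s['opening'],s['tcp_pos'],s['wrist_force'])
```

```text
0.039796827778417115 [ 0.45132132 -0.19019631  0.24997754] [ 0.76112777 -0.47814599 -0.32019955]
```

View pics/w5.png

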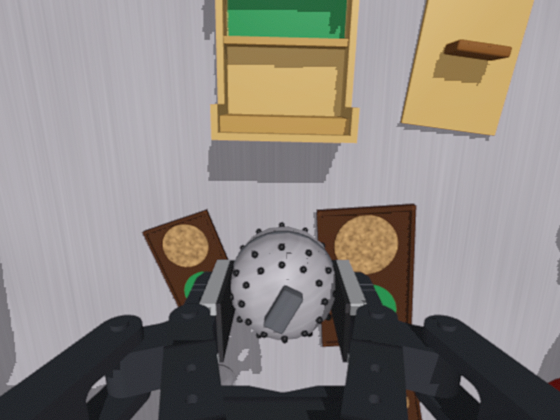

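The view shows the box's −x end wall, outer top edge from about (211,138) to (357,142), and the partition at y≈41. The tray's cork coaster is at (366,243).

Run:
```python
from h import *
s=np.load('s5.npy',allow_pickle=True).item(); im=cv2.imread('pics/w5.png')[...,::-1].copy(); KE=cam('wrist',s)
c=[k for k in blobs(im,(10,70,110),(28,255,255),2000,(200,0,365,160))]
for k in c[:1]:
    a=cv2.approxPolyDP(k,4,True).reshape(-1,2); print(a.tolist())
    p=k.reshape(-1,2); bot=np.array([[x,p[p[:,0]==x][:,1].max()] for x in range(222,350,4)]); print(np.polyfit(bot[:,0],bot[:,1],1), bot[[0,-1]].tolist())
p=ray(KE,[(210.5,139.5),(358,143),(225,41),(348,43)],[.074,.074,.024,.024]) if 0 else np.vstack([ray(KE,(210.5,140),.074),ray(KE,(358,143),.074),ray(KE,(225,41),.024),ray(KE,(348,43),.024)])
print(p.round(4)); d=p[1]-p[0]; print(np.linalg.norm(d),np.degrees(np.arctan2(d[1],d[0])))
u=d/np.linalg.norm(d); bx=np.array([-u[1],u[0],0]); print('box c',(p[0]+p[1])/2+.087*bx, bx, 'partition mid',(p[2]+p[3])/2)
```

```text
[[215, 0], [218, 102], [210, 105], [211, 138], [356, 142], [359, 109], [350, 105], [358, 0], [347, 0], [343, 39], [228, 36], [226, 0], [224, 6], [223, 0]]
[2.32313050e-02 1.34246059e+02] [[222, 139], [346, 142]]
[[ 0.3871 -0.1524  0.074 ]
 [ 0.5164 -0.1555  0.074 ]
 [ 0.3964 -0.0658  0.024 ]
 [ 0.512  -0.068   0.024 ]]
0.12940286691044975 -1.3606881513000306
box c [ 0.45382955 -0.06697318  0.074     ] [0.02374626 0.99971802 0.        ] partition mid [ 0.45420403 -0.06687085  0.024     ]
```

Emit:
play_rows --targets '[0.05,0.002,0,1,0.1,0.003,0,1,0.15,0.003,0,1,0.154,0.003,0.04,1,0.154,0.003,0.08,1,0.154,0.003,0.12,1,0.154,0.003,0.16,1,0.154,0.003,0.19,1,0.154,0.003,0.21,1,0.154,0.003,0.225,1,0.154,0.003,0.232,1,0.154,0.003,0.235,1,0.154,0.003,0.235,1]'

```text
time_s: 10.3
tcp_pos: [0.455, -0.0365, 0.0159]
tcp_rot: [-0.0, 0.714, 0.7, 0.0]
wrist_force: [-0.2, -0.6, -0.6]
opening: 0.0392
finger_force: 30.8
```

Emit:
play_rows --targets '[0,0,0.001,0,0,0,0.002,0,0,0,0.003,0,0,0,0.003,0]'

```text
time_s: 10.7
tcp_pos: [0.4549, -0.037, 0.013]
tcp_rot: [0.0, 0.714, 0.7, 0.0]
wrist_force: [0.1, 0.4, -0.8]
opening: 0.0394
finger_force: 30.8
```

Emit:
play_rows --targets '[0,0,0.001,0,0,0,0.002,0,0,0,0.002,0]'

```text
time_s: 11.0
tcp_pos: [0.4552, -0.0371, 0.0125]
tcp_rot: [0.001, 0.714, 0.7, 0.001]
wrist_force: [-5.1, 0.4, 31.7]
opening: 0.0394
finger_force: 33.9
```

Contact. I'll ease off, release and rise.

Emit:
play_rows --targets '[0,0,-0.0015,0,0,0,-0.0015,0]'

```text
time_s: 11.2
tcp_pos: [0.455, -0.037, 0.0127]
tcp_rot: [0.0, 0.714, 0.7, 0.0]
wrist_force: [-2.0, 1.2, 8.0]
opening: 0.0396
finger_force: 31.8
```

Emit:
play_rows --targets '[0,0,0,0,0,0,0,0,0,0,0,0,0,0,-0.01,0,0,0,-0.04,0,0,0,-0.08,0,0,0,-0.12,0,-0.05,0,-0.16,0,-0.1,0,-0.2,0,-0.15,0.0,-0.24,0,-0.15,0.0,-0.24,0]' --fingers 0.3

```text
time_s: 12.3
tcp_pos: [0.4512, -0.1886, 0.2549]
tcp_rot: [0.001, 0.715, 0.7, 0.0]
wrist_force: [-0.7, 0.1, -0.5]
opening: 0.0553
finger_force: 0.0
```

Run:
```python
from h import *
s=env.get_state(); im=save('wrist','w6.png'); np.save('s6.npy',s,allow_pickle=True); print(s['opening'],s['tcp_pos'],s['wrist_force'])
KE=cam('wrist',s); print(proj(KE,[.455,-.037,.0295]))
c=blobs(im,(10,70,110),(28,255,255),2000,(390,0,560,250))
for k in c[:2]: print('div',rect(KE,k,.008),k.reshape(-1,2).min(0),k.reshape(-1,2).max(0))
```

```text
0.05528422710026699 [ 0.45118855 -0.18858946  0.25490357] [-0.6718528   0.05283776 -0.48872982]
[283.85182307   7.7078235 ]
div (array([ 0.6302, -0.0865], dtype=float32), [0.101, 0.126], 82.3) [398   0] [526 131]
```

View pics/w6.png

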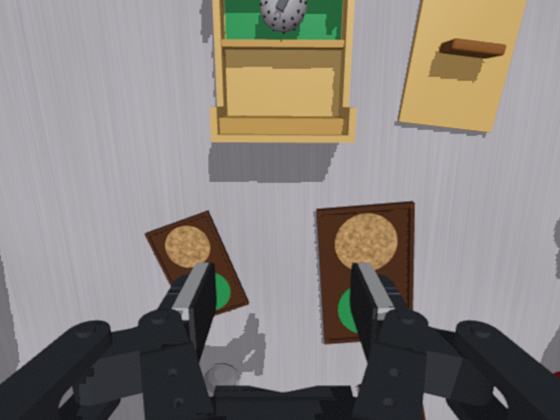

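The infuser stands upright in the green cavity at (284,8). The divider bar's top is around (473,46). Next I'll go above the divider with the closing line across the bar.

Emit:
play_rows --targets '[0.118,0.178,0.09,-83.5,0.118,0.178,0.09,-83.5,0.118,0.178,0.09,-83.5,0.118,0.178,0.09,-83.5,0.118,0.178,0.09,-83.5,0.118,0.178,0.09,-83.5,0.118,0.178,0.09,-83.5,0.118,0.178,0.09,-83.5,0.118,0.178,0.09,-83.5,0.118,0.178,0.09,-83.5,0.118,0.178,0.09,-83.5,0.118,0.178,0.09,-83.5]' --fingers 0.3

```text
time_s: 13.55
tcp_pos: [0.632, -0.0726, 0.1627]
tcp_rot: [0.0, 0.069, 0.998, 0.0]
wrist_force: [-0.3, -0.2, -0.6]
opening: 0.0553
finger_force: 0.0
```

Run:
```python
from h import *
s=env.get_state(); im=save('wrist','w7.png'); np.save('s7.npy',s,allow_pickle=True); T=tcpT(s); print(s['tcp_pos'],np.degrees(np.arctan2(T[1,1],T[0,1])))
KE=cam('wrist',s); print(proj(KE,[.632,-.0745,.04]))
c=blobs(im,(0,100,20),(15,255,130),200,(180,100,400,330))
for k in c[:3]: print('bar',rect(KE,k,.04),cv2.minAreaRect(k),cv2.contourArea(k))
```

```text
[ 0.63198898 -0.07257359  0.16265461] 82.12874003861558
[281.52665816 198.97234753]
bar (array([ 0.6303, -0.0743], dtype=float32), [0.008, 0.052], 171.8) ((281.5, 196.0), (66.0, 11.0), 90.0) 666.5
```

View pics/w7.png

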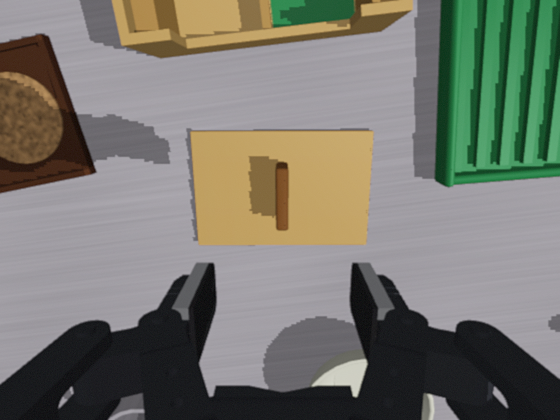

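The bar is at (282,196), centred between the fingers and parallel to them. I'll narrow the fingers and go down in steps.

Emit:
play_rows --targets '[0.002,-0.002,0.03,0,0.002,-0.002,0.06,0,0.002,-0.002,0.09,0,0.002,-0.002,0.11,0,0.002,-0.002,0.125,0,0.002,-0.002,0.135,0,0.002,-0.002,0.135,0]' --fingers -0.4

```text
time_s: 14.3
tcp_pos: [0.6296, -0.0743, 0.0264]
tcp_rot: [-0.001, 0.067, 0.998, 0.0]
wrist_force: [-0.2, 0.1, -0.9]
opening: 0.0257
finger_force: 0.0
```

Emit:
play_rows --targets '[0,0,0.002,0,0,0,0.004,0,0,0,0.006,0,0,0,0.007,0,0,0,0.007,0]'

```text
time_s: 14.8
tcp_pos: [0.6299, -0.0744, 0.0204]
tcp_rot: [0.0, 0.067, 0.998, 0.0]
wrist_force: [0.0, 0.5, -0.5]
opening: 0.0251
finger_force: 0.0
```

Emit:
play_rows --targets '[0,0,0.002,0,0,0,0.004,0,0,0,0.006,0,0,0,0.008,0,0,0,0.008,0]'

```text
time_s: 15.3
tcp_pos: [0.6298, -0.0744, 0.0119]
tcp_rot: [-0.0, 0.067, 0.998, 0.0]
wrist_force: [0.2, -0.2, -0.2]
opening: 0.0255
finger_force: 0.0
```

Emit:
play_rows --targets '[0,0,0,0,0,0,0,0,0,0,0,0,0,0,0,0,0,0,0,0]' --fingers -1 --force 60

```text
time_s: 15.8
tcp_pos: [0.63, -0.0744, 0.0124]
tcp_rot: [0.0, 0.067, 0.998, 0.0]
wrist_force: [-0.5, 1.1, 2.4]
opening: 0.0084
finger_force: 60.9
```

Bar gripped (8.4 mm reading, and the readings run about 2 mm low). I'll lift, and work out the move to the box from the board's outline in w7.

Emit:
play_rows --targets '[0,0,-0.01,0,0,0,-0.03,0,0,0,-0.06,0,0,0,-0.1,0,0,0,-0.14,0,0,0,-0.14,0,0,0,-0.14,0]'

```text
time_s: 16.5
tcp_pos: [0.6299, -0.0744, 0.1533]
tcp_rot: [0.001, 0.067, 0.998, -0.0]
wrist_force: [-0.1, -0.1, -3.0]
opening: 0.0089
finger_force: 60.5
```

Run:
```python
from h import *
s7=np.load('s7.npy',allow_pickle=True).item(); im=cv2.imread('pics/w7.png')[...,::-1].copy(); KE=cam('wrist',s7)
k=blobs(im,(10,60,110),(28,255,255),2000,(150,100,400,260))[0]; print('board',rect(KE,k,.006))
s=env.get_state(); T=tcpT(s); print(s['tcp_pos'],np.degrees(np.arctan2(T[1,1],T[0,1])),s['opening'])
im=env.grab_frame('wrist'); KE=cam('wrist',s); cv2.imwrite('pics/w8.png',im[...,::-1])
for k in blobs(im,(10,60,110),(28,255,255),2000)[:3]: print('held',rect(KE,k,s['tcp_pos'][2]-.006),k.reshape(-1,2).min(0),k.reshape(-1,2).max(0))
print(need(s,[.454,-.067,.1],np.radians(88.6)))
```

```text
board (array([ 0.6327, -0.0747], dtype=float32), [0.1, 0.151], 82.1)
[ 0.6298685  -0.07438958  0.15326562] 82.31278346500336 0.008927604139822187
held (array([ 0.6249, -0.0747], dtype=float32), [0.085, 0.151], 82.1) [109 162] [457 333]
held (array([ 0.5302, -0.0684], dtype=float32), [0.02, 0.12], 82.3) [109   0] [422  57]
held (array([ 0.5527, -0.1721], dtype=float32), [0.023, 0.038], 159.9) [ 0 72] [ 57 165]
(array([175.4, -16.2,  53. ]), np.float64(-6.287216534996637))
```

View pics/w8.png

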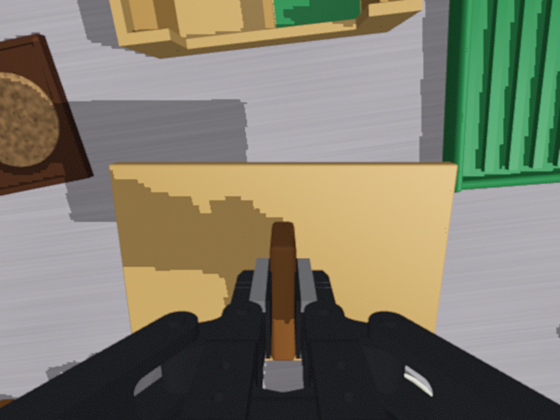

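The board is held level, its near edge at row 165. The board centre is about 2.8 mm off the TCP along −tool x. I'll carry it over the box.

Emit:
play_rows --targets '[0.04,-0.004,0,-6.3,0.08,-0.008,0,-6.3,0.12,-0.012,0,-6.3,0.16,-0.0165,0,-6.3,0.178,-0.0165,0,-6.3,0.178,-0.0165,0.02,-6.3,0.178,-0.0165,0.045,-6.3,0.178,-0.0165,0.06,-6.3,0.178,-0.0165,0.06,-6.3,0.178,-0.0165,0.06,-6.3]'

```text
time_s: 17.55
tcp_pos: [0.4509, -0.0668, 0.0918]
tcp_rot: [-0.001, 0.012, 1.0, 0.0]
wrist_force: [0.7, -0.1, -1.1]
opening: 0.0085
finger_force: 60.4
```

Run:
```python
from h import *
s=env.get_state(); T=tcpT(s); print(s['tcp_pos'],np.degrees(np.arctan2(T[1,1],T[0,1])),s['opening'],s['wrist_force'])
a=env.grab_frame('wrist')
b=env.grab_frame('scene')
b=cv2.resize(b[150:270,220:350],None,fx=3,fy=3,interpolation=cv2.INTER_CUBIC)
c=np.zeros((420,950,3),np.uint8); c[:,:560]=a; c[:360,560:950]=b
cv2.imwrite('pics/w9.png',cv2.resize(c,(798,353))[...,::-1])
```

```text
[ 0.4508996  -0.06682466  0.09180406] 88.61149878557362 0.008540123579193253 [ 0.72669344 -0.14278304 -1.12061852]
```

View pics/w9.png

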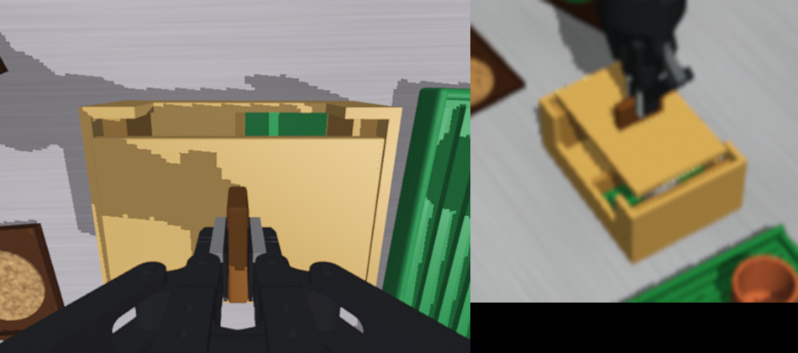

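The board is aligned with the box and about 1 mm left of centre in the image. I'll shift 1 mm and lower it.

Emit:
play_rows --targets '[0,0.001,0.004,0,0,0.001,0.008,0,0,0.001,0.012,0,0,0.001,0.015,0,0,0.001,0.017,0,0,0.001,0.017,0]'

```text
time_s: 18.25
tcp_pos: [0.4512, -0.0659, 0.075]
tcp_rot: [-0.0, 0.012, 1.0, 0.0]
wrist_force: [0.1, 0.1, -0.8]
opening: 0.0086
finger_force: 60.4
```

Emit:
play_rows --targets '[0,0,0.001,0,0,0,0.002,0,0,0,0.003,0,0,0,0.003,0]'

```text
time_s: 18.65
tcp_pos: [0.4513, -0.0659, 0.0724]
tcp_rot: [0.0, 0.012, 1.0, 0.0]
wrist_force: [-0.4, 0.2, 1.3]
opening: 0.0087
finger_force: 60.6
```

Emit:
play_rows --targets '[0,0,0,0,0,0,0,0,0,0,0,0,0,0,0,0,0,0,-0.01,0,0,0,-0.05,0,0,0,-0.1,0,0,0,-0.15,0,0,0,-0.18,0,0,0,-0.18,0]' --fingers -0.4

```text
time_s: 19.65
tcp_pos: [0.4524, -0.0662, 0.2569]
tcp_rot: [0.004, 0.012, 1.0, -0.001]
wrist_force: [0.9, 0.2, 0.3]
opening: 0.0258
finger_force: 0.0
```

Run:
```python
from h import *
s=env.get_state(); im=env.grab_frame('wrist'); KE=cam('wrist',s); cv2.imwrite('pics/w10.png',im[...,::-1]); print(s['tcp_pos'])
for k in blobs(im,(0,100,20),(15,255,130),150,(180,90,400,300))[:3]: print('bar',rect(KE,k,.10),cv2.contourArea(k))
for k in blobs(im,(10,60,110),(28,255,255),2000)[:1]: print(cv2.approxPolyDP(k,3,True).reshape(-1,2).tolist())
```

```text
[ 0.45242976 -0.06619077  0.2568824 ]
[[184, 111], [195, 245], [224, 245], [231, 231], [337, 231], [342, 245], [372, 245], [383, 111]]
```

Emit:
play_rows --targets '[-0.014,0.42,0,90,-0.014,0.42,0,90,-0.014,0.42,0,90,-0.014,0.42,0,90,-0.014,0.42,0,90,-0.014,0.42,0,90,-0.014,0.42,0,90,-0.014,0.42,0,90,-0.014,0.42,0,90,-0.014,0.42,0,90,-0.014,0.42,0,90,-0.014,0.42,0,90,-0.014,0.42,0,90]' --fingers 1

```text
time_s: 21.0
tcp_pos: [0.4749, 0.3536, 0.2509]
tcp_rot: [-0.0, 0.716, 0.698, -0.001]
wrist_force: [0.4, -0.2, -0.4]
opening: 0.0854
finger_force: 0.0
```

Run:
```python
from h import *
s=env.get_state(); im=env.grab_frame('wrist'); KE=cam('wrist',s); np.save('s11.npy',s,allow_pickle=True); T=tcpT(s); print(s['tcp_pos'],np.degrees(np.arctan2(T[1,1],T[0,1])))
b=cv2.imread('pics/w10.png')[...,::-1]
c=np.hstack([b,im]); cv2.imwrite('pics/w11b.png',im[...,::-1]); cv2.imwrite('pics/w11.png',cv2.resize(c,(800,300))[...,::-1])
print('exp rim',proj(KE,[.475,.355,.076]))
```

```text
[0.47491492 0.35357077 0.25091943] -1.4183604016709415
exp rim [284.13146893 180.22129269]
```

View pics/w11.png

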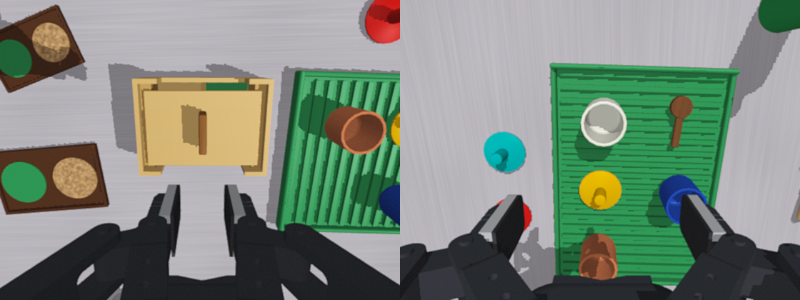

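Left panel: the divider sits flat and centred on the ledges, bar at (203,132). Right panel: the white cup's rim is centred near (604,122), the lid is at (600,190), and the blue cup is behind a finger.

```bash
cat >> h.py <<'E'
def cup(KE,k,z,r=.029):
    """cup centre from rim points on the side away from the camera"""
    from scipy.optimize import least_squares
    P=ray(KE,k.reshape(-1,2),z)[:,:2]; cxy=KE[1][:2,3]; m=P.mean(0); n=(cxy-m)/np.linalg.norm(cxy-m)
    Q=P[(P-m)@n<0.0]; f=least_squares(lambda c:np.linalg.norm(Q-c,axis=1)-r,m,loss='soft_l1',f_scale=.001)
    return f.x.round(4),np.abs(f.fun).mean().round(5),len(Q)
E
python3 - <<'E'
from h import *
s=np.load('s11.npy',allow_pickle=True).item(); im=cv2.imread('pics/w11b.png')[...,::-1].copy(); KE=cam('wrist',s)
k=blobs(im,(0,0,110),(180,70,255),500,(240,125,340,215))[0]; k=cv2.convexHull(k)
print(k.reshape(-1,2).min(0),k.reshape(-1,2).max(0)); w=cup(KE,k,.076); print(w)
print(need(env.get_state(),[*w[0],.03]))
l=blobs(im,(18,120,80),(32,255,255),300,(240,220,340,310))[0]; print('lid',ray(KE,cv2.fitEllipse(l)[0],.022), l.reshape(-1,2).min(0),l.reshape(-1,2).max(0))
E
```

```text
[253 137] [317 205]
(array([0.4758, 0.3606]), np.float64(0.00013), 14)
(array([  7.4,   1. , 221.2]), None)
lid [[0.46769406 0.24571511 0.022     ]] [250 238] [309 293]
```

Emit:
play_rows --targets '[0.007,0.001,0.05,0,0.007,0.001,0.1,0,0.007,0.001,0.15,0,0.007,0.001,0.19,0,0.007,0.001,0.22,0,0.007,0.001,0.236,0,0.007,0.001,0.236,0,0.007,0.001,0.236,0]' --fingers 1

```text
time_s: 21.85
tcp_pos: [0.4767, 0.3604, 0.0165]
tcp_rot: [-0.0, 0.715, 0.699, -0.0]
wrist_force: [0.5, -0.7, 1.2]
opening: 0.0853
finger_force: 0.0
```

Emit:
play_rows --targets '[0,0,0,0,0,0,0,0,0,0,0,0,0,0,0,0,0,0,0,0,0,0,0,0,0,0,0,0]' --fingers -1 --force 40

```text
time_s: 22.55
tcp_pos: [0.4771, 0.3608, 0.0178]
tcp_rot: [0.0, 0.715, 0.699, 0.001]
wrist_force: [-1.2, -0.8, 6.2]
opening: 0.058
finger_force: 41.9
```

The cup is gripped (58 mm). I'll lift it and carry it over the +x half of the divider.

Emit:
play_rows --targets '[0,0,-0.005,0,0,0,-0.02,0,0,0,-0.05,0,0,0,-0.09,0,0,0,-0.13,0,0,0,-0.16,0,-0.03,-0.001,-0.16,0,-0.07,-0.002,-0.16,0,-0.11,-0.004,-0.16,0,-0.15,-0.005,-0.16,0,-0.19,-0.006,-0.16,0,-0.23,-0.008,-0.16,0,-0.27,-0.009,-0.16,0,-0.31,-0.01,-0.16,0,-0.34,-0.011,-0.16,0,-0.37,-0.012,-0.16,0,-0.387,-0.012,-0.16,0,-0.387,-0.012,-0.16,0,-0.387,-0.012,-0.16,0]'

```text
time_s: 24.45
tcp_pos: [0.4552, -0.0259, 0.177]
tcp_rot: [0.0, 0.716, 0.698, 0.0]
wrist_force: [0.3, 0.9, -2.6]
opening: 0.0576
finger_force: 43.4
```

Run:
```python
from h import *
s=env.get_state(); im=env.grab_frame('wrist'); KE=cam('wrist',s); cv2.imwrite('pics/w12.png',im[...,::-1]); print(s['tcp_pos'],s['opening'],s['wrist_force'])
print(need(s,[.455,-.026,.072],np.radians(-1.4)))
for k in blobs(im,(0,100,20),(15,255,130),100,(180,90,400,420))[:3]: print('bar',rect(KE,k,.10),cv2.contourArea(k),k.reshape(-1,2).min(0),k.reshape(-1,2).max(0))
```

```text
[ 0.45522201 -0.02593484  0.1770423 ] 0.05757436309179678 [ 0.26751258  0.9028107  -2.58297186]
(array([-1.00e-01, -3.00e-01,  1.05e+02]), np.float64(-0.0408611645404928))
```

Emit:
play_rows --targets '[0.001,0,0.03,0,0.001,0,0.06,0,0.001,0,0.08,0,0.001,0,0.092,0,0.001,0,0.1,0,0.001,0,0.104,0,0.001,0,0.104,0]'

```text
time_s: 25.2
tcp_pos: [0.4554, -0.0246, 0.0723]
tcp_rot: [-0.0, 0.715, 0.699, 0.0]
wrist_force: [0.2, -0.3, -0.3]
opening: 0.0576
finger_force: 43.4
```

Emit:
play_rows --targets '[0,0,0.001,0,0,0,0.0015,0,0,0,0.0015,0]'

```text
time_s: 25.5
tcp_pos: [0.4555, -0.0251, 0.0711]
tcp_rot: [0.0, 0.716, 0.698, 0.0]
wrist_force: [-0.1, -0.2, -1.8]
opening: 0.0577
finger_force: 43.4
```

Emit:
play_rows --targets '[0,0,0.001,0,0,0,0.0015,0,0,0,0.0015,0]'

```text
time_s: 25.8
tcp_pos: [0.4554, -0.0251, 0.0698]
tcp_rot: [0.0, 0.716, 0.698, 0.0]
wrist_force: [-1.5, 0.5, 7.0]
opening: 0.0574
finger_force: 44.0
```

Emit:
play_rows --targets '[0,0,0,0,0,0,0,0,0,0,0,0,0,0,0,0,0,0,-0.005,0,0,0,-0.03,0,0,0,-0.07,0,0,0,-0.12,0,0,0,-0.17,0,0,0,-0.18,0]' --fingers 0.9

```text
time_s: 26.8
tcp_pos: [0.4566, -0.0252, 0.2545]
tcp_rot: [0.003, 0.716, 0.699, 0.002]
wrist_force: [0.4, -1.1, 0.3]
opening: 0.0813
finger_force: 0.0
```

Emit:
play_rows --targets '[0.271,0.126,0,0,0.271,0.126,0,0,0.271,0.126,0,0,0.271,0.126,0,0,0.271,0.126,0,0,0.271,0.126,0,0,0.271,0.126,0,0,0.271,0.126,0,0,0.271,0.126,0,0]' --fingers 1

```text
time_s: 27.7
tcp_pos: [0.5873, 0.242, 0.249]
tcp_rot: [-0.0, 0.716, 0.698, -0.0]
wrist_force: [-0.3, -0.4, -0.4]
opening: 0.0857
finger_force: 0.0
```

Run:
```python
from h import *
s=env.get_state(); im=env.grab_frame('wrist'); KE=cam('wrist',s); cv2.imwrite('pics/w13.png',im[...,::-1]); print(s['tcp_pos'],s['opening'],s['wrist_force'])
k=blobs(im,(100,100,25),(130,255,255),500,(180,80,400,300))[0]; print(k.reshape(-1,2).min(0),k.reshape(-1,2).max(0))
w=cup(KE,k,.076); print(w,need(s,[*w[0],.0155],np.radians(-1.4)))
t=env.grab_frame('top'); cv2.imwrite('pics/top1.png',t[...,::-1])
b=blobs(t,(0,0,130),(180,60,255),30,(235,185,305,240)); T=cam('top'); print('white',[(cv2.minEnclosingCircle(x),ray(T,cv2.minEnclosingCircle(x)[0],.125).round(3)) for x in b[:2]])
```

```text
[0.58732311 0.24200571 0.24895876] 0.08574801664175115 [-0.29848373 -0.41565771 -0.44299779]
[252 145] [315 212]
(array([0.5873, 0.2432]), np.float64(0.00035), 92) (array([1.300e+00, 2.000e-01, 2.335e+02]), np.float64(-0.012576683793641082))
white [(((280.4166564941406, 192.0), 24.600385665893555), array([[ 0.508, -0.105,  0.125]])), (((253.81788635253906, 211.91722106933594), 8.40383243560791), array([[ 0.447, -0.026,  0.125]]))]
```

The white cup stands on the divider. The blue cup is right below the gripper, so I'll grasp it now.

Emit:
play_rows --targets '[0.001,0,0.05,0,0.001,0,0.1,0,0.001,0,0.15,0,0.001,0,0.19,0,0.001,0,0.22,0,0.001,0,0.233,0,0.001,0,0.233,0,0.001,0,0.233,0]' --fingers 1

```text
time_s: 28.6
tcp_pos: [0.5886, 0.2437, 0.0178]
tcp_rot: [0.0, 0.716, 0.698, 0.001]
wrist_force: [-0.3, -0.0, -0.8]
opening: 0.0851
finger_force: 0.0
```

Emit:
play_rows --targets '[0,0,0,0,0,0,0,0,0,0,0,0,0,0,0,0,0,0,0,0,0,0,0,0,0,0,0,0]' --fingers -1 --force 40

```text
time_s: 29.3
tcp_pos: [0.5886, 0.2441, 0.0182]
tcp_rot: [0.001, 0.716, 0.698, 0.001]
wrist_force: [-0.8, -0.7, 7.7]
opening: 0.0576
finger_force: 41.5
```

Emit:
play_rows --targets '[0,0,-0.005,0,0,0,-0.02,0,0,0,-0.05,0,0,0,-0.1,0,0,0,-0.15,0,0,0,-0.19,0,0,0,-0.19,0]'

```text
time_s: 30.0
tcp_pos: [0.5895, 0.2445, 0.2136]
tcp_rot: [0.002, 0.716, 0.699, 0.005]
wrist_force: [-0.1, 0.3, -1.7]
opening: 0.0572
finger_force: 43.6
```

Now the coaster positions, from pictures already taken.

Run:
```python
from h import *
for f,sf in(('w5','s5'),('w6','s6')):
    s=np.load(sf+'.npy',allow_pickle=True).item(); im=cv2.imread(f'pics/{f}.png')[...,::-1].copy(); KE=cam('wrist',s)
    k=blobs(im,(8,60,100),(25,255,255),500,(325,208,408,280))[0]; k=cv2.convexHull(k); e=cv2.fitEllipse(k)
    P=ray(KE,k.reshape(-1,2),.007)[:,:2].astype(np.float32); c,r=cv2.minEnclosingCircle(P*1000); print(f,'cork',ray(KE,e[0],.007),c,r)
t=cv2.imread('pics/top1.png')[...,::-1].copy(); T=cam('top')
for n,lo,hi,b in(('cork',(8,60,90),(25,255,255),(318,172,348,205)),('green',(50,100,40),(80,255,255),(345,170,378,203)),):
    k=blobs(t,lo,hi,100,b)[0]; print('top',n,ray(T,cv2.fitEllipse(k)[0],.007),cv2.minEnclosingCircle(k))
k=blobs(t,(0,30,0),(20,255,75),100,(315,162,380,210))
if k: print('tray',rect(T,k[0],.01))
s=env.get_state(); print(need(s,[.55,-.28,.21],np.radians(3)))
```

```text
w5 cork [[ 0.54496386 -0.27771775  0.007     ]] (544.9212646484375, -278.8704833984375) 37.034664154052734
w6 cork [[ 0.54487744 -0.27796595  0.007     ]] (544.672119140625, -278.88421630859375) 37.025630950927734
top cork [[ 0.54490074 -0.27846895  0.007     ]] ((333.5322570800781, 186.8763427734375), 11.885652542114258)
top green [[ 0.5500695  -0.36411817  0.007     ]] ((360.0517272949219, 185.29310607910156), 11.558895111083984)
tray (array([ 0.5461, -0.3221], dtype=float32), [0.107, 0.172], 93.9)
(array([-525.3,  -27. ,    1.6]), np.float64(-4.3715491887080224))
```

Emit:
play_rows --targets '[-0.03,-0.002,0,-4,-0.523,-0.032,0,-4,-0.523,-0.032,0,-4,-0.523,-0.032,0,-4,-0.523,-0.032,0,-4,-0.523,-0.032,0,-4,-0.523,-0.032,0,-4,-0.523,-0.032,0,-4,-0.523,-0.032,0,-4,-0.523,-0.032,0,-4,-0.523,-0.032,0,-4,-0.523,-0.032,0,-4,-0.523,-0.032,0,-4,-0.523,-0.032,0,-4,-0.523,-0.032,0,-4,-0.523,-0.032,0,-4]'

```text
time_s: 31.6
tcp_pos: [0.5434, -0.2772, 0.2065]
tcp_rot: [0.0, 0.69, 0.724, 0.0]
wrist_force: [-0.3, -0.4, -1.4]
opening: 0.0574
finger_force: 43.5
```

Run:
```python
from h import *
s=env.get_state(); print(s['tcp_pos'],s['opening'],need(s,[.545,-.2775,.012],np.radians(3.4)))
im=env.grab_frame('wrist'); KE=cam('wrist',s)
k=blobs(im,(100,100,25),(130,255,255),500)[0]; print(k.reshape(-1,2).min(0),k.reshape(-1,2).max(0)); print(cup(KE,k,s['tcp_pos'][2]+.0585))
```

```text
[ 0.54343796 -0.27716459  0.20647159] 0.057426807524274155 (array([ -0.4,   1.5, 194.5]), np.float64(-0.7026350873082936))
[189 215] [377 397]
(array([ 0.5421, -0.2661]), np.float64(0.00262), 307)
```

Emit:
play_rows --targets '[0,0.0015,0.05,0,0,0.0015,0.1,0,0,0.0015,0.14,0,0,0.0015,0.17,0,0,0.0015,0.185,0,0,0.0015,0.192,0,0,0.0015,0.194,0,0,0.0015,0.194,0]'

```text
time_s: 32.45
tcp_pos: [0.5453, -0.2784, 0.0134]
tcp_rot: [0.001, 0.691, 0.723, 0.0]
wrist_force: [-0.3, -0.7, -1.5]
opening: 0.0572
finger_force: 43.5
```

Emit:
play_rows --targets '[0,0,0.001,0,0,0,0.002,0,0,0,0.003,0,0,0,0.003,0]'

```text
time_s: 32.85
tcp_pos: [0.5447, -0.2782, 0.0094]
tcp_rot: [0.0, 0.691, 0.723, 0.0]
wrist_force: [0.9, 1.0, -0.6]
opening: 0.0572
finger_force: 43.5
```

Emit:
play_rows --targets '[0,0,0.001,0,0,0,0.001,0]'

```text
time_s: 33.05
tcp_pos: [0.5448, -0.2782, 0.0092]
tcp_rot: [0.0, 0.691, 0.723, 0.0]
wrist_force: [-3.7, 1.0, 8.8]
opening: 0.0571
finger_force: 44.2
```

Emit:
play_rows --targets '[0,0,0,0,0,0,0,0,0,0,0,0,0,0,0,0,0,0,-0.005,0,0,0,-0.03,0,0,0,-0.07,0,0,0,-0.12,0,0,0,-0.17,0,0,0,-0.21,0,0,0,-0.21,0]' --fingers 0.9

```text
time_s: 34.15
tcp_pos: [0.5462, -0.2791, 0.2245]
tcp_rot: [0.005, 0.691, 0.723, 0.001]
wrist_force: [0.9, 0.1, 0.0]
opening: 0.0809
finger_force: 0.0
```

Emit:
play_rows --targets '[0.527,-0.052,0,0,0.527,-0.052,0,0,0.527,-0.052,0,0,0.527,-0.052,0,0,0.527,-0.052,0,0,0.527,-0.052,0,0,0.527,-0.052,0,0,0.527,-0.052,0,0,0.527,-0.052,0,0,0.527,-0.052,0,0,0.527,-0.052,0,0,0.527,-0.052,0,0,0.527,-0.052,0,0,0.527,-0.052,0,0,0.527,-0.052,0,0]' --fingers 0

```text
time_s: 35.65
tcp_pos: [0.469, 0.2449, 0.2183]
tcp_rot: [-0.0, 0.691, 0.723, -0.0]
wrist_force: [0.1, -0.2, 0.7]
opening: 0.0429
finger_force: 0.0
```

Run:
```python
from h import *
s=env.get_state(); im=env.grab_frame('wrist'); KE=cam('wrist',s); cv2.imwrite('pics/w14.png',im[...,::-1]); print(s['tcp_pos'],s['opening'])
k=blobs(im,(18,120,60),(32,255,255),500)[0]; print(k.reshape(-1,2).min(0),k.reshape(-1,2).max(0))
P=ray(KE,k.reshape(-1,2),.02)[:,:2].astype(np.float32)*1000; print('rim circle',cv2.minEnclosingCircle(P),ray(KE,cv2.fitEllipse(k)[0],.02))
c,r=cv2.minEnclosingCircle(P)
for kz in(.058,): print('knob top expected px',proj(KE,[c[0]/1000,c[1]/1000,kz]))
print(need(s,[c[0]/1000,c[1]/1000,.03]))
t=env.grab_frame('top'); T=cam('top'); cv2.imwrite('pics/top2.png',t[...,::-1])
b=blobs(t,(100,100,20),(130,255,255),40,(310,160,380,215)); print('blue',[ray(T,cv2.minEnclosingCircle(x)[0],.06).round(3) for x in b])
y,x0=60,60
```

```text
[0.46897606 0.24489998 0.21827138] 0.04288885850856085
[248 142] [317 210]
rim circle ((468.0167541503906, 244.81646728515625), 33.93060302734375) [[0.46783139 0.24566517 0.02      ]]
knob top expected px [282.67120102 185.76078407]
(array([ -0. ,  -0.9, 188.3]), None)
blue [array([[ 0.543, -0.28 ,  0.06 ]])]
```

The blue cup stands on the cork coaster. From the pictures, the fingertips are about 15 mm behind the TCP at small openings. I'll grasp the knob with the tips just above the dome, at TCP z≈0.02.

Emit:
play_rows --targets '[0,-0.001,0.05,0,0,-0.001,0.1,0,0,-0.001,0.14,0,0,-0.001,0.17,0,0,-0.001,0.185,0,0,-0.001,0.192,0,0,-0.001,0.198,0,0,-0.001,0.198,0,0,-0.001,0.198,0]' --fingers -0.2

```text
time_s: 36.65
tcp_pos: [0.4681, 0.246, 0.021]
tcp_rot: [0.0, 0.691, 0.723, 0.001]
wrist_force: [0.5, 0.8, -0.3]
opening: 0.034
finger_force: 0.0
```

Emit:
play_rows --targets '[0,0,0,0,0,0,0,0,0,0,0,0,0,0,0,0,0,0,0,0,0,0,0,0]' --fingers -1 --force 50

```text
time_s: 37.25
tcp_pos: [0.4681, 0.2461, 0.0213]
tcp_rot: [0.0, 0.691, 0.723, 0.001]
wrist_force: [-0.1, -0.4, 4.7]
opening: 0.0163
finger_force: 48.6
```

Emit:
play_rows --targets '[0,0,-0.005,0,0,0,-0.02,0,0,0,-0.05,0,0,0,-0.1,0,0,0,-0.15,0,0,0,-0.18,0,-0.03,0.002,-0.18,0]'

```text
time_s: 37.95
tcp_pos: [0.4723, 0.2179, 0.2052]
tcp_rot: [0.002, 0.69, 0.724, 0.004]
wrist_force: [-0.6, -0.5, -2.1]
opening: 0.0161
finger_force: 48.9
```

Emit:
play_rows --targets '[-0.583,0.051,0,0,-0.583,0.051,0,0,-0.583,0.051,0,0,-0.583,0.051,0,0,-0.583,0.051,0,0,-0.583,0.051,0,0,-0.583,0.051,0,0,-0.583,0.051,0,0,-0.583,0.051,0,0,-0.583,0.051,0,0,-0.583,0.051,0,0,-0.583,0.051,0,0,-0.583,0.051,0,0,-0.583,0.051,0,0,-0.583,0.051,0,0,-0.583,0.051,0,0,-0.583,0.051,0,0]'

```text
time_s: 39.65
tcp_pos: [0.5488, -0.3631, 0.2007]
tcp_rot: [0.0, 0.69, 0.723, 0.0]
wrist_force: [0.7, -0.6, -1.4]
opening: 0.0163
finger_force: 48.9
```

Run:
```python
from h import *
s=env.get_state(); im=env.grab_frame('wrist'); KE=cam('wrist',s); cv2.imwrite('pics/w15.png',im[...,::-1]); print(s['tcp_pos'],s['opening'],s['wrist_force'])
print(need(s,[.550,-.3635,.014]))
for n,lo,hi in(('blue',(100,100,25),(130,255,255)),('cork',(8,60,100),(18,190,255))):
    for k in blobs(im,lo,hi,300)[:2]: print(n,k.reshape(-1,2).min(0),k.reshape(-1,2).max(0), cup(KE,k,.067) if n=='blue' else rect(KE,k,.007))
```

```text
[ 0.5488148  -0.36313852  0.20070535] 0.016250502384966805 [ 0.67917522 -0.62739069 -1.36056196]
(array([ -0.4,   1.1, 186.7]), None)
blue [243  40] [320 123] (array([ 0.5437, -0.2813]), np.float64(0.00038), 115)
cork [18 42] [ 79 105] (array([ 0.3386, -0.28  ], dtype=float32), [0.052, 0.053], 2.6)
cork [ 54 320] [ 87 372] (array([ 0.3249, -0.5639], dtype=float32), [0.019, 0.077], 67.2)
```

View pics/w15.png

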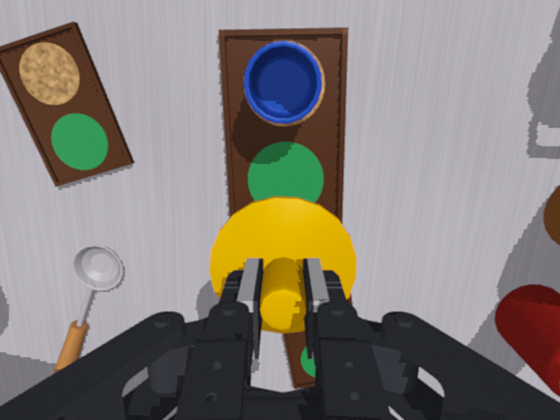

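The lid is held right way up over the tray, the green coaster shows at (286,177), and the blue cup stands upright on the cork at (284,83). One check on the green centre and the blue cup's offset:

Run:
```python
from h import *
from scipy.optimize import least_squares
s=env.get_state(); im=cv2.imread('pics/w15.png')[...,::-1].copy(); KE=cam('wrist',s)
k=blobs(im,(50,100,40),(80,255,255),300,(235,130,340,215))[0].reshape(-1,2); k=k[k[:,1]<190]
P=ray(KE,k,.007)[:,:2]; f=least_squares(lambda c:np.linalg.norm(P-c,axis=1)-.036,P.mean(0)); print('green',f.x,np.abs(f.fun).mean())
b=blobs(im,(100,100,25),(130,255,255),300)[0]; b=cv2.convexHull(b).reshape(-1,2)
P=ray(KE,b,.067)[:,:2]; print('blue rim',cv2.minEnclosingCircle(P.astype(np.float32)*1000))
h=cv2.cvtColor(im,cv2.COLOR_RGB2HSV); m=cv2.inRange(h,np.array((8,60,110)),np.array((25,255,255))); ys,xs=np.nonzero(m[30:140,230:345]); print(len(xs), xs.min()+230,xs.max()+230,ys.min()+30,ys.max()+30)
print(proj(KE,[.545+.036,-.278,.007]),proj(KE,[.545,-.278-.036,.007]))
```

```text
green [ 0.55031697 -0.36515395] 0.0002844944965896661
blue rim ((543.7706909179688, -280.3607482910156), 28.89836311340332)
344 259 344 30 125
[324.42207442  84.96984362] [281.9865027  124.61902402]
```

Emit:
play_rows --targets '[-0.001,0.0015,0.05,0,-0.001,0.0015,0.1,0,-0.001,0.0015,0.14,0,-0.001,0.0015,0.165,0,-0.001,0.0015,0.178,0,-0.001,0.0015,0.185,0,-0.001,0.0015,0.185,0,-0.001,0.0015,0.185,0]'

```text
time_s: 40.5
tcp_pos: [0.5508, -0.3654, 0.0167]
tcp_rot: [0.001, 0.691, 0.723, 0.0]
wrist_force: [0.7, 0.5, 0.4]
opening: 0.0163
finger_force: 48.9
```

Emit:
play_rows --targets '[0,0,0.001,0,0,0,0.002,0,0,0,0.002,0]'

```text
time_s: 40.8
tcp_pos: [0.5503, -0.3651, 0.0137]
tcp_rot: [0.0, 0.691, 0.723, 0.0]
wrist_force: [0.1, 0.2, -1.6]
opening: 0.0165
finger_force: 48.9
```

Emit:
play_rows --targets '[0,0,0.001,0,0,0,0.0015,0,0,0,0.0015,0]'

```text
time_s: 41.1
tcp_pos: [0.5502, -0.3651, 0.0123]
tcp_rot: [0.0, 0.691, 0.723, 0.0]
wrist_force: [-1.0, 0.4, 5.0]
opening: 0.0164
finger_force: 49.5
```

Contact. I'll release, rise and back away.

Emit:
play_rows --targets '[0,0,0,0,0,0,0,0,0,0,0,0,0,0,0,0,0,0,-0.005,0,0,0,-0.03,0,0,0,-0.07,0,0,0,-0.12,0,0,0,-0.17,0,0,0,-0.21,0,0,0,-0.21,0,-0.05,0,-0.21,0,-0.1,0,-0.21,0,-0.14,0,-0.21,0,-0.14,0,-0.21,0]' --fingers 0

```text
time_s: 42.6
tcp_pos: [0.5552, -0.5092, 0.2199]
tcp_rot: [-0.0, 0.692, 0.722, -0.0]
wrist_force: [1.2, 0.4, -0.2]
opening: 0.0424
finger_force: 0.0
```

Run:
```python
from h import *
s=env.get_state(); im=env.grab_frame('wrist'); KE=cam('wrist',s); print(s['tcp_pos'],s['qvel'].round(3))
k=blobs(im,(18,120,60),(32,255,255),400)[0]; P=ray(KE,k.reshape(-1,2),.011)[:,:2].astype(np.float32)*1000; print('lid',cv2.minEnclosingCircle(P))
T=cam('top'); t=env.grab_frame('top'); S=cam('scene'); sc=env.grab_frame('scene')
for n,I,C in(('top',t,T),('scene',sc,S)):
    for m,lo,hi,p in(('blue',(100,100,20),(130,255,255),[.545,-.278,.037]),('white',(0,0,120),(180,75,255),[.455,-.025,.105]),('clay',(3,110,40),(13,255,220),[.461,.138,.046]),('lid',(18,150,80),(32,255,255),[.55,-.365,.02])):
        u=proj(C,p); b=[int(u[0]-22),int(u[1]-22),int(u[0]+22),int(u[1]+22)]
        ks=blobs(I,lo,hi,20,b); print(n,m,u.round(0),[cv2.boundingRect(x) for x in ks[:2]])
```

```text
[ 0.5551902  -0.50919249  0.21993315] [ 0.052 -0.043  0.089  0.017 -0.02   0.034]
lid ((549.2927856445312, -365.7462158203125), 33.603328704833984)
top blue [335. 185.] [(327, 175, 20, 20)]
top white [254. 210.] [(231, 188, 44, 44), (243, 200, 21, 20)]
top clay [202. 210.] [(192, 200, 19, 19)]
top lid [361. 185.] [(350, 174, 22, 23)]
scene blue [214. 174.] [(203, 158, 23, 29)]
scene white [297. 203.] [(284, 181, 34, 40)]
scene clay [336. 268.] [(324, 252, 26, 33)]
scene lid [199. 161.] [(187, 152, 23, 20)]
```

All the pieces measure upright and in place. I'll let the arm settle and hand in.

Emit:
play_rows --targets '[0,0,0,0,0,0,0,0,0,0,0,0,0,0,0,0]'

```text
time_s: 43.15
tcp_pos: [0.5567, -0.5044, 0.2221]
tcp_rot: [0.0, 0.691, 0.723, 0.0]
wrist_force: [0.3, -0.1, 1.0]
opening: 0.0428
finger_force: 0.0
```

```bash
python3 -c "
from station import env
print(env.hand_in())"
```

```text
the job is handed in; nothing more can be done
None
```

Both tea kits are made up in the order asked and handed in at about 43 s of robot time; the last camera check showed both cups and the lid upright in place (blue cup and lid within about 2 mm of centre) and the terracotta cup where it started, but no verdict came back.

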